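# Put the seasonings and the lemon back where they belong after cooking

## Task

Clear the worktop after cooking: put the two loose spice jars into the two empty bays of the spice rack, the wooden pepper mill into the large well and the salt shaker into the small well of the salt-and-pepper stand, and the lemon into the black bowl. Set each thing down gently, not dropped, with the jars, mill and shaker upright on the floor of their bay or well; leave the jar that is already in the rack in its bay, and leave the small copper mug where it stands.

Things in the scene. Friction and masses are not known exactly. Their poses are not given: they have to be found in the camera images.
- pepper_mill: Turned wooden pepper mill, the tallest loose thing: 170 mm high, 58 mm across its body (widest at the foot), with a rounded wooden head 49 mm across between 123 and 159 mm height, and a small 12 mm metal knob on top. 0.12 to 0.25 kg. Stands upright; origin at the centre of its underside, z up. It can be gripped round the head at about 140 mm height.
- salt_shaker: Salt shaker: clear body 44 mm across up to 74 mm height, pierced grey metal cap 34 mm across above, 90 mm high in all. About 0.1 kg. Stands upright; origin at the centre of its underside, z up. Grip the body at about 60 mm height.
- spice_jar_a: Loose spice jar: clear glass with a paper label and a black screw cap, 41 mm across, 105 mm high (cap and body equally wide). About 0.11 kg. Stands upright; origin at the centre of its underside, z up. Interchangeable with spice_jar_b.
- spice_jar_b: Loose spice jar of the same shape and size as spice_jar_a (41 mm across, 105 mm high, black cap); only its label differs. Origin at the centre of its underside, z up. Interchangeable with spice_jar_a.
- lemon: Yellow lemon, 71 mm long (its own x), 53 mm wide (its own y), 51 mm high, 0.085 kg, lying on its side with its long axis pointing roughly away from the robot. Origin on its surface at the centre of its underside as it lies at the start (about 25 mm from its middle), z up at the start.
- racked_jar: Third spice jar (41 mm across, 105 mm high, black cap) that already stands in the spice rack, in the end bay at the rack's +y end. Leave it there. Origin at the centre of its underside, z up.
- spice_rack: Wooden spice rack, fixed, 70 mm deep (x), 198 mm long (y): three bays in a row, each 58 x 58 mm inside, centred at y = -64, 0 and +64 mm in its frame. Bay floor 8 mm above the worktop; tops above the worktop: dividers 28, front rail 30, ends 40, back (+x side) 48 mm. The bay at +64 holds a jar; 0 and -64 are empty. Origin: centre of underside, z up. Turned up to 0.15 rad.
- cruet_stand: Dark wooden salt-and-pepper stand, fixed: block 96 mm deep (x), 184 mm long (y), 24 mm high, with two round wells at x = 0: the large, 76 mm across, at y = -44 mm in its frame; the small, 60 mm across, at y = +52 mm. Well floors 8 mm above the worktop, 16 mm below the block's top; mouths chamfered 3 mm. Origin: centre of underside, z up. Turned up to 0.15 rad.
- fruit_bowl: Round black fruit bowl, fixed and empty, 160 mm across the rim, 71 mm high, inside tapering from about 145 mm across at the rim to 70 mm at its floor, which lies 10 mm above the worktop. Origin at the centre of its underside, z up.
- mug: Small reddish copper-coloured mug, 62 mm across, 50 mm high, with a handle (88 mm over all). It stands near the front edge in the middle; not part of the work. Origin at the middle of its underside (mug and handle together), z up.

How it is judged (in metres and radians):
At the end, for the whole second after the job is handed in: All three jars upright in bays of the rack, the mill in the large and the shaker in the small well, upright (0.1 rad) and on the floor (5 mm), within 14 mm of bay or 13 mm of well centre; the lemon in the bowl (60 mm of its axis, below 75 mm); all at rest (under 0.02 m/s) (x of spice_jar_a in the frame of spice_rack between -0.014 and 0.014 m and y of spice_jar_a in the frame of spice_rack between -0.085 and 0.085 m and z of spice_jar_a in the frame of spice_rack between 0.003 and 0.013 m and angle between each of spice_jar_a, spice_jar_b, racked_jar, pepper_mill, salt_shaker's own z axis and vertical below 0.1 rad and linear speed of each of spice_jar_a, spice_jar_b, racked_jar, pepper_mill, salt_shaker, lemon below 0.02 m/s and x of spice_jar_b in the frame of spice_rack between -0.014 and 0.014 m and y of spice_jar_b in the frame of spice_rack between -0.085 and 0.085 m and z of spice_jar_b in the frame of spice_rack between 0.003 and 0.013 m and x of racked_jar in the frame of spice_rack between -0.014 and 0.014 m and y of racked_jar in the frame of spice_rack between -0.085 and 0.085 m and z of racked_jar in the frame of spice_rack between 0.003 and 0.013 m and y of racked_jar in the frame of spice_rack between 0.05 and 0.078 m and x of pepper_mill in the frame of cruet_stand between -0.013 and 0.013 m and y of pepper_mill in the frame of cruet_stand between -0.057 and -0.031 m and z of pepper_mill in the frame of cruet_stand between 0.003 and 0.013 m and x of salt_shaker in the frame of cruet_stand between -0.013 and 0.013 m and y of salt_shaker in the frame of cruet_stand between 0.039 and 0.065 m and z of salt_shaker in the frame of cruet_stand between 0.003 and 0.013 m and horizontal distance between lemon and fruit_bowl below 0.06 m and z of lemon in the frame of fruit_bowl between 0 and 0.075 m); the robot touches nothing.
It fails at once if a jar, the mill, the shaker or the lemon is dropped or slammed down (faster than 0.7 m/s within 50 mm of the worktop) ((height (world z) of pepper_mill below 0.05 m and linear speed of pepper_mill above 0.7 m/s) or (height (world z) of salt_shaker below 0.05 m and linear speed of salt_shaker above 0.7 m/s) or (height (world z) of spice_jar_a below 0.05 m and linear speed of spice_jar_a above 0.7 m/s) or (height (world z) of spice_jar_b below 0.05 m and linear speed of spice_jar_b above 0.7 m/s) or (height (world z) of lemon below 0.05 m and linear speed of lemon above 0.7 m/s)).
It fails at once if the small copper mug is pushed or lifted more than 30 mm from its place (distance of mug from where it was at the start of the episode above 0.03 m).
It also fails if it takes over 134 s, if anything falls off the work surface, if the arm or the gripper's body presses on something with over 40 N, if the wrist force passes 120 N, or if a joint passes its speed limit or range.

## Robot

A 6-joint arm with a two-finger parallel gripper is mounted at the origin on a cart in front of the work surface, level with it; the furniture and walls round the work are solid. World frame = base frame: x ahead of the robot, y to its left, z up, the work surface at z = 0. Lengths are in m, angles in degrees, forces in N, time in s.
With the tool pointing down it reaches from about 0.3 to 0.75 m from the base axis. Payload 8.5 kg.
Tool frame: the origin (TCP) lies midway between the tips of the shut fingers; the grasp point (between the pads) lies 19 mm behind it; z points along the fingers, y is the line along which they close (so a half turn about z gives the same grasp; the last joint's range is limited). The gripper opens to 85 mm and grips with 20 to 120 N. Pads are 22 mm wide; open, the fingers measure 114 mm over their backs; the gripper's body (76 mm by 85 mm) begins 54 mm behind the grasp point. The pads swing forward as they close: fully open they stand 13 mm farther back than shut.
Start: joints at [-84.185, 21.807, 74.336, -0, 83.858, -12.336], TCP at [0.171, -0.523, 0.231] pointing down, gripper open.
Joint ranges: [-178.18, 178.18], [-50.72, 133.34], [12.68, 142.11], [-81.47, 261.47], [9.98, 163.14], [-165.26, 165.26]. Speed limits (degrees/s): [136.94, 136.94, 180, 180, 180, 180].

## Interface

Orientations are given as a 3x3 rotation matrix whose columns are the frame's x, y, z axes.
In Python, from rig import env, get_image, close_job gives the robot as it stands.
- The arm moves only by the tool step_arm, never from a script. Its argument "targets" is a list of rows, each a list of 2 entries, a list of its own where there are three numbers: the shift along the tool's x, y, z as a fraction of full scale, then the turn, a rotation vector about the tool's x, y, z as a fraction of full scale. In form: [[[x, y, z], [wx, wy, wz]], ...]. A call has 1 to 10 rows; each row is the pose to reach, as a shift and turn from the pose commanded when the call began, along the tool's axes at that moment; what a row does not reach only later rows make up. Full scale, the value 1, is 0.3 m for a shift and 45 degrees for a turn. A row lasts 1/12 s, in which the tool goes at most 41.7 mm and 7.16 degrees, less where a joint would pass 70% of its speed; a pose out of reach is approached as far as the arm can. A call with a number of a shift or a turn outside -1 to 1 is refused whole. A call with a gripper value outside its range is refused whole. "jaw" is the finger opening in mm, from 0 to 85.4, set as the call begins (left out, the last holds). The fingers move at their own pace and stop on an object; "grip_force" is the grip in N (left out, the last holds). Time passes only in rows, so rows that repeat a pose let the fingers close. It gives the time, the measured TCP pose, the force, the opening and the grip force at its end, in the units of the state.
- env.observe(): the state, without advancing time (a new reading comes with each control period).
- get_image(name): name is "scene" or "top"; returns a dict with "img" (400x640x3 uint8, red, green, blue), "z_map" (400x640 float32, m along the optical axis (not along the pixel's ray), 0 where there is no reading), "intrinsics" (3x3 intrinsics, pixels), "rvec" (rotation vector, rad) and "tvec" (3), from world to camera coordinates, as OpenCV has them. Camera axes: x right, y down, z forward; pixel columns grow to the right and rows downward; lengths in m; the calibration is good to about 2 mm. A picture is of the moment at which its call begins.
- close_job(): hands the job in; it is judged then, once.
The state is a dict: "time_s": time; "q": joint angles; "qvel": joint speeds; "joint_efforts": joint torques, N m; "position": TCP position; "tool_rot": TCP orientation; "ft_force": force on the tool from outside, world axes, zero at the start; "wrist_torque": the same for the moment, N m; "grip_width": finger opening in m; "gripper_force": force on a finger pad.
Only numpy, scipy, OpenCV 4.12 (cv2) and the standard library are available. Lean on these libraries where they do the work, as an engineer would, in place of code of your own. Each camera call takes 0.05 s, during which the arm holds its last target. There are 200 camera calls.

## Working session

There is one attempt and no reset: what is moved stays moved. The work goes in short steps, Python scripts to look and compute and a tool call to move; the robot and the scene stay as the last step left them, time stands still between calls to the robot, and variables do not carry over. Pictures are saved under pics/ and viewed, at most 14 in all, crops included, and the job is handed in when it is done.

Besides the shell and the picture viewer there is one more tool, called after "Request:" as name(argument=value, ...) on one line, values as JSON. step_arm: Moves the arm, as the interface text tells. Its arguments: {"type":"object","properties":{"targets":{"type":"array","items":{"type":"array"}},"jaw":{"type":"number"},"grip_force":{"type":"number"}},"required":["targets"]}

```bash
ls; mkdir -p pics; python3 - <<'E'
from rig import env,get_image
import cv2,numpy as np
for n in("scene","top"):
    d=get_image(n); cv2.imwrite(f"pics/{n}0.png",d["img"][:,:,::-1]); np.savez(f"{n}0.npz",**d)
    R=cv2.Rodrigues(np.array(d["rvec"],float))[0]; print(n,(-R.T@np.array(d["tvec"]).ravel()).round(3),R[2].round(2))
o=env.observe(); print(o)
E
```

```text
pics
scene [-0.655 -0.478  0.789] [ 0.77  0.35 -0.53]
top [ 0.242 -0.019  1.259] [ 0.14  0.   -0.99]
{'time_s': 0.1, 'q': array([-8.41834705e+01,  2.18382040e+01,  7.43795634e+01,  3.81299415e-04,
        8.38585242e+01, -1.23346085e+01]), 'qvel': array([-0.00908954, -0.10115133, -0.16246067, -0.03152136, -0.00981047,
        0.02614162]), 'joint_efforts': array([ 2.71760400e-03, -4.49224198e+01, -2.31658781e+01, -1.99328015e-04,
        3.64939355e-03,  1.46271833e-05]), 'position': array([ 0.17132135, -0.52235906,  0.23076844]), 'tool_rot': array([[ 9.50238308e-01,  3.11523902e-01, -1.28359962e-04],
       [ 3.11523793e-01, -9.50237428e-01,  1.32535475e-03],
       [ 2.90907244e-04, -1.29939004e-03, -9.99999113e-01]]), 'ft_force': array([ 1.1745068 ,  0.22524049, -0.94031457]), 'wrist_torque': array([-0.0325572 , -0.02241017, -0.01798215]), 'gripper_force': 0.0, 'grip_width': 0.08546078004843867}
```

View pics/top0.png

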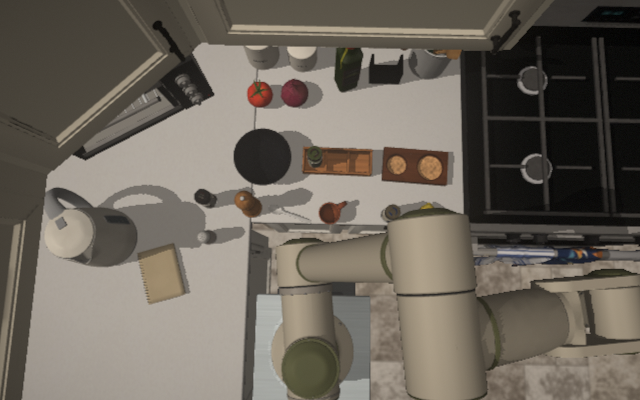

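View pics/scene0.png

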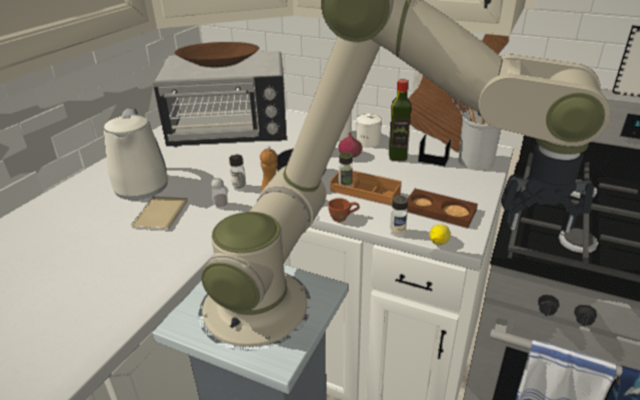

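The top view shows the bowl (262,156), the rack (337,161, jar at its left end), the stand wells (397,164) and (430,168), and the mug (330,212). The loose jars are at (391,212) and (205,198), the mill at (247,204), the shaker at (206,237), and the lemon, partly hidden, at (428,210). The scene view shows the lemon fully at (440,234).

```bash
cat > h.py <<'E'
import numpy as np,cv2
from rig import env,get_image
def cloud(d):
    K=np.array(d["intrinsics"]);R=cv2.Rodrigues(np.array(d["rvec"],float))[0];t=np.array(d["tvec"]).ravel()
    z=np.array(d["z_map"]);v,u=np.mgrid[:400,:640]
    P=np.stack([(u-K[0,2])/K[0,0]*z,(v-K[1,2])/K[1,1]*z,z],-1)
    W=(P-t)@R; W[z<=0]=np.nan; return W
def load(n): return cloud(np.load(n))
E
python3 - <<'E'
from h import *
T=load("top0.npz");S=load("scene0.npz")
print(np.load("top0.npz")["intrinsics"][0],np.load("scene0.npz")["intrinsics"][0])
for n,u,v in [("bowl",262,156),("rackjar",315,152),("sw",397,164),("lw",430,168),("mug",330,212),("jar1",391,210),("jar2",203,194),("mill",242,198),("shaker",206,236),("lemon",428,208),("table",300,190)]: print("T",n,T[v,u].round(3))
for n,u,v in [("jar1",400,203),("lemon",440,232),("jar2",237,162),("mill",268,158),("shaker",219,185)]: print("S",n,S[v,u].round(3))
big=np.vstack
for nm,W in(("T",T),("S",S)):
    m=(W[...,2]>.012)&(W[...,2]<.2)&(W[...,0]>.25)&(W[...,0]<.75)&(abs(W[...,1])<.6)
    k,l,st,c=cv2.connectedComponentsWithStats(m.astype(np.uint8))
    for i in range(1,k):
        if st[i,4]>40:
            p=W[l==i]; print(nm,c[i].round(),st[i,4],p.min(0).round(3),p.max(0).round(3))
E
```

```text
[440.46611131   0.         320.98850193] [497.65260034   0.         329.28946836]
T bowl [0.543 0.159 0.011]
T rackjar [0.532 0.004 0.114]
T sw [ 0.529 -0.233  0.009]
T lw [ 0.519 -0.329  0.009]
T mug [ 0.385 -0.041  0.005]
T jar1 [ 0.382 -0.2    0.105]
T jar2 [0.414 0.298 0.106]
T mill [0.397 0.183 0.168]
T shaker [0.304 0.289 0.085]
T lemon [ 0.397 -0.313  0.045]
T table [0.447 0.047 0.   ]
S jar1 [ 0.359 -0.211  0.106]
S lemon [ 0.358 -0.318  0.047]
S jar2 [0.395 0.292 0.097]
S mill [nan nan nan]
S shaker [0.289 0.284 0.08 ]
T [345.  76.] 250 [ 0.743 -0.086  0.013] [ 0.75  -0.059  0.198]
T [163. 106.] 2812 [0.555 0.308 0.012] [0.75 0.6  0.2 ]
T [259.  94.] 534 [0.682 0.136 0.02 ] [0.75  0.205 0.079]
T [294.  94.] 557 [0.688 0.033 0.019] [0.75  0.112 0.084]
T [492. 146.] 854 [ 0.4   -0.6    0.017] [ 0.748 -0.476  0.039]
T [133. 105.] 137 [0.62  0.478 0.013] [0.713 0.59  0.118]
T [261. 155.] 2020 [0.449 0.073 0.012] [0.607 0.233 0.075]
T [332. 160.] 978 [ 0.491 -0.155  0.012] [0.565 0.042 0.118]
T [413. 166.] 1357 [ 0.468 -0.375  0.012] [ 0.576 -0.187  0.031]
T [205. 198.] 315 [0.38
[... 618 characters left out ...]
] [0.748 0.599 0.119]
S [396. 131.] 484 [ 0.736 -0.102  0.013] [ 0.75  -0.059  0.2  ]
S [150. 160.] 1457 [0.25  0.498 0.012] [0.351 0.539 0.2  ]
S [391. 190.] 3604 [ 0.352 -0.377  0.012] [0.749 0.107 0.117]
S [273. 164.] 761 [0.251 0.055 0.026] [0.58  0.231 0.194]
S [237. 171.] 456 [0.379 0.278 0.013] [0.426 0.325 0.109]
S [219. 193.] 367 [0.276 0.273 0.012] [0.316 0.313 0.092]
S [322. 193.] 139 [ 0.25  -0.045  0.102] [ 0.29  -0.03   0.189]
S [341. 208.] 489 [ 0.339 -0.087  0.012] [ 0.406 -0.009  0.053]
S [530. 250.] 424 [ 0.38  -0.6    0.014] [ 0.531 -0.48   0.036]
S [541. 224.] 177 [ 0.511 -0.592  0.021] [ 0.531 -0.495  0.036]
S [440. 234.] 355 [ 0.34  -0.341  0.013] [ 0.393 -0.289  0.054]
```

```bash
cat > fit.py <<'E'
from h import *
from scipy.optimize import least_squares
def pts(W,c,r,z0,z1):
    q=W.reshape(-1,3); q=q[~np.isnan(q).any(1)]
    return q[(np.hypot(*(q[:,:2]-c).T)<r)&(q[:,2]>z0)&(q[:,2]<z1)]
def circ(W,c,r,z0,z1):
    p=pts(W,c,r+.012,z0,z1)
    if len(p)<8: return None
    f=least_squares(lambda x:np.hypot(*(p[:,:2]-x).T)-r,c,loss="soft_l1",f_scale=.002); return f.x.round(4),len(p)
def top(W,c,r,z0,z1):
    p=pts(W,c,r+.012,z0,z1)
    if len(p)<8: return None
    (c2,r2)=cv2.minEnclosingCircle(p[:,:2].astype(np.float32)); return p.mean(0).round(4),np.round(c2,4),round(r2,4)
def rect(p):
    c,s,a=cv2.minAreaRect(p[:,:2].astype(np.float32)); return np.round(c,4),np.round(s,4),round(a,2)
E
python3 - <<'E'
from fit import *
T=load("top0.npz");S=load("scene0.npz")
for n,c,r,z0,z1,h in [("jar1",(.377,-.202),.0205,.03,.09,.098),("jar2",(.408,.303),.0205,.03,.09,.098),("rackjar",(.53,.005),.0205,.06,.095,.098),("shaker",(.304,.296),.022,.02,.068,.083),("mill",(.393,.184),.0245,.128,.152,.145),("millfoot",(.393,.184),.029,.006,.02,9)]:
    for m,W in(("T",T),("S",S)): print(m,n,"side",circ(W,c,r,z0,z1),"top",top(W,c,r,h,h+.03))
for m,W in(("T",T),("S",S)):
    print(m,"stand",rect(pts(W,(.523,-.281),.11,.019,.027)))
    print(m,"rack",rect(pts(W,(.53,-.057),.12,.012,.052)))
    p=pts(W,(.53,-.057),.12,.043,.052); print(m,"rackback",rect(p),len(p), np.median(p,0), np.polyfit(p[:,1],p[:,0],1))
    p=pts(W,(.54,.155),.1,.063,.076); print(m,"bowl",top(W,(.54,.155),.08,.063,.076))
    p=pts(W,(.365,-.315),.05,.012,.06); print(m,"lemon",len(p),rect(p),p.mean(0),p.max(0))
    print(m,"floor",[np.median(pts(W,c,.018,.002,.02)[:,2]).round(4) for c in((.529,-.233),(.519,-.329),(.528,-.057),(.52,-.12))], "lvl",np.median(pts(W,(.445,.05),.02,-.02,.02)[:,2]))
E
```

```text
T jar1 side (array([ 0.3783, -0.2037]), 51) top (array([ 0.3774, -0.203 ,  0.1043]), array([ 0.3774, -0.2038]), 0.0207)
S jar1 side (array([ 0.3764, -0.2057]), 313) top (array([ 0.3711, -0.2065,  0.1041]), array([ 0.3756, -0.2089]), 0.0232)
T jar2 side (array([0.4083, 0.3054]), 91) top (array([0.4079, 0.3036, 0.1045]), array([0.408 , 0.3042]), 0.0205)
S jar2 side (array([0.4051, 0.3034]), 256) top (array([0.4006, 0.2999, 0.1045]), array([0.4046, 0.3004]), 0.0228)
T rackjar side (array([0.5312, 0.0074]), 46) top (array([0.5288, 0.007 , 0.1119]), array([0.5302, 0.0074]), 0.0206)
S rackjar side (array([0.5288, 0.0056]), 151) top (array([0.5204, 0.0022, 0.1096]), array([0.5251, 0.0082]), 0.0246)
T shaker side (array([0.3044, 0.3032]), 99) top (array([0.3028, 0.2996, 0.0865]), array([0.3031, 0.2997]), 0.0146)
S shaker side (array([0.3036, 0.2993]), 226) top (array([0.2962, 0.2948, 0.0871]), array([0.2973, 0.2942]), 0.015)
T mill side (array([0.3971, 0.187 ]), 149) top (array([0.3948, 0.1835, 0.1545]), array([0.395 , 0.1839]), 0.0236)
S mill side (array([0.395 , 0.1843]), 152) top (array([
[... 659 characters left out ...]
086), np.float64(0.0084), np.float64(0.0078), np.float64(0.0071)] lvl -0.0008182392455266448
S stand (array([ 0.5192, -0.2832]), array([0.185 , 0.1067]), 87.12)
S rack (array([ 0.5248, -0.0582]), array([0.1997, 0.079 ]), 88.48)
S rackback (array([ 0.5498, -0.064 ]), array([0.0494, 0.1824]), 16.35) 152 [ 0.55349634 -0.06171761  0.04675623] [-0.23505073  0.52966911]
S bowl (array([0.5315, 0.2139, 0.0684]), array([0.5177, 0.1956]), 0.0637)
S lemon 355 (array([ 0.3701, -0.3152]), array([0.0453, 0.0535]), 44.0) [ 0.36202443 -0.31689904  0.03727437] [ 0.3931528  -0.28884023  0.05418746]
S floor [np.float64(0.0087), np.float64(0.0085), np.float64(0.0082), np.float64(0.0087)] lvl 0.00122650826397772
```

```bash
python3 - <<'E'
from fit import *
T=load("top0.npz");S=load("scene0.npz")
C=np.array([.521,-.281]);
for m,W in(("T",T),("S",S)):
  for n,c,r in(("small",(.525,-.230),.03),("large",(.518,-.326),.038)):
    p=pts(W,c,r+.008,.003,.0135); print(m,n,len(p),p.mean(0).round(4),np.round(cv2.minEnclosingCircle(p[:,:2].astype(np.float32)),4) if 0 else rect(p))
  for n,c in(("mid",(.53,-.057)),("end",(.53,-.12))):
    p=pts(W,c,.038,.004,.0125); p=p[abs(p[:,1]-c[1])<.031]; print(m,n,len(p),p.mean(0).round(4),p.min(0).round(3),p.max(0).round(3))
  q=W.reshape(-1,3);q=q[~np.isnan(q).any(1)]
  p=q[(q[:,1]>-.155)&(q[:,1]<-.03)&(q[:,0]>.54)&(q[:,0]<.58)&(q[:,2]>.04)&(q[:,2]<.052)]; print("back",len(p),np.polyfit(p[:,1]+.09,p[:,0],1),p[:,0].min(),p[:,0].max())
  p=q[(q[:,1]>-.15)&(q[:,1]<.03)&(q[:,0]>.48)&(q[:,0]<.51)&(q[:,2]>.022)&(q[:,2]<.034)]; print("front",len(p),np.polyfit(p[:,1]+.057,p[:,0],1))
L=np.vstack([pts(T,(.365,-.315),.05,.014,.06),pts(S,(.365,-.315),.05,.014,.06)])
def res(x):
    c,s=np.cos(x[3]),np.sin(x[3]);d=L-x[:3];a=d[:,0]*c+d[:,1]*s;b=-d[:,0]*s+d[:,1]*c
    return (np.sqrt((a/.0345)**2+(b/.0265)**2+(d[:,2]/.0255)**2)-1)*.027
for y in(-.3,0,.3):
    f=least_squares(res,[.37,-.315,.0255,y],loss="soft_l1",f_scale=.002);print(f.x.round(4),f.cost)
E
```

```text
T small 302 [ 0.5275 -0.2308  0.0083] (array([ 0.5272, -0.2302]), array([0.0581, 0.0558]), 67.12)
T large 485 [ 0.5215 -0.3266  0.0081] (array([ 0.5216, -0.3268]), array([0.0758, 0.0721]), 50.66)
T mid 329 [ 0.5308 -0.0561  0.0079] [ 0.493 -0.085  0.004] [ 0.558 -0.027  0.012]
T end 326 [ 0.5299 -0.1213  0.0078] [ 0.493 -0.149  0.004] [ 0.557 -0.093  0.012]
back 115 [0.03106041 0.55874559] 0.5453756319272245 0.5631811825622582
front 169 [0.02272441 0.49666563]
S small 138 [ 0.5361 -0.2281  0.0088] (array([ 0.5353, -0.2276]), array([0.0445, 0.051 ]), 41.7)
S large 266 [ 0.5294 -0.3255  0.0089] (array([ 0.5213, -0.321 ]), array([0.0659, 0.0864]), 55.0)
S mid 101 [ 0.5423 -0.0531  0.0083] [ 0.492 -0.077  0.005] [ 0.564 -0.027  0.012]
S end 96 [ 0.5423 -0.1148  0.0087] [ 0.493 -0.139  0.005] [ 0.561 -0.092  0.012]
back 129 [0.01440252 0.55488368] 0.546568580528901 0.5636242703687357
front 212 [0.05058283 0.494046  ]
[ 0.3798 -0.3147  0.0257 -0.2376] 0.0004965837115589014
[ 0.3798 -0.3147  0.0257 -0.2375] 0.000496583711558
[ 0.3798 -0.3147  0.0257 -0.2375] 0.0004965837114963594
```

Request:
step_arm(targets=[[[0.25,-0.2,0],[0,0,-0.25]],[[0.5,-0.4,0],[0,0,-0.5]],[[0.75,-0.6,0],[0,0,-0.75]],[[0.983,-0.797,0],[0,0,-1]],[[0.983,-0.797,0],[0,0,-1]],[[0.983,-0.797,0],[0,0,-1]],[[0.983,-0.797,0],[0,0,-1]],[[0.983,-0.797,0],[0,0,-1]],[[0.983,-0.797,0],[0,0,-1]],[[0.983,-0.797,0],[0,0,-1]]], jaw=75, grip_force=40)

```text
time_s: 0.93
position: [0.3789, -0.1985, 0.2313]
tool_rot: [[0.447, 0.895, 0.0], [0.895, -0.447, 0.002], [0.002, -0.0, -1.0]]
ft_force: [-0.1, -0.1, 0.3]
grip_width: 0.075
gripper_force: 0.0
```

Request:
step_arm(targets=[[[0,0,0],[0,0,-0.597]],[[0,0,0],[0,0,-0.597]],[[0,0,0],[0,0,-0.597]],[[0,0,0],[0,0,-0.597]],[[0,0,0],[0,0,-0.597]],[[0,0,0],[0,0,-0.597]]])

```text
time_s: 1.43
position: [0.3769, -0.2036, 0.2312]
tool_rot: [[0.003, 1.0, -0.0], [1.0, -0.003, 0.0], [0.0, -0.0, -1.0]]
ft_force: [-0.0, -0.2, -0.2]
grip_width: 0.075
gripper_force: 0.0
```

Request:
step_arm(targets=[[[0,0,0.1],[0,0,0]],[[0,0,0.22],[0,0,0]],[[0,0,0.34],[0,0,0]],[[0,0,0.44],[0,0,0]],[[0,0,0.52],[0,0,0]],[[0,0,0.56],[0,0,0]],[[0,0,0.563],[0,0,0]],[[0,0,0.563],[0,0,0]]])

```text
time_s: 2.1
position: [0.377, -0.2036, 0.0623]
tool_rot: [[0.002, 1.0, -0.001], [1.0, -0.002, 0.001], [0.001, -0.001, -1.0]]
ft_force: [0.7, -0.1, 1.0]
grip_width: 0.0747
gripper_force: 0.0
```

Request:
step_arm(targets=[[[0,0,0],[0,0,0]],[[0,0,0],[0,0,0]],[[0,0,0],[0,0,0]],[[0,0,0],[0,0,0]],[[0,0,0],[0,0,0]],[[0,0,0],[0,0,0]],[[0,0,0],[0,0,0]],[[0,0,0],[0,0,0]]], jaw=30, grip_force=40)

```text
time_s: 2.77
position: [0.3775, -0.2039, 0.0634]
tool_rot: [[-0.0, 1.0, 0.002], [1.0, 0.0, -0.002], [-0.002, 0.002, -1.0]]
ft_force: [-0.4, -0.2, 5.9]
grip_width: 0.04
gripper_force: 39.6
```

Request:
step_arm(targets=[[[0,0,-0.08],[0,0,0]],[[0,0,-0.18],[0,0,0]],[[0,0,-0.27],[0,0,0]],[[0,0,-0.333],[0,0,0]],[[0.06,0.1,-0.333],[0,0,0]],[[0.12,0.22,-0.333],[0,0,0]],[[0.2,0.36,-0.333],[0,0,0]],[[0.26,0.46,-0.333],[0,0,0]],[[0.278,0.497,-0.333],[0,0,0]],[[0.278,0.497,-0.333],[0,0,0]]])

```text
time_s: 3.6
position: [0.5282, -0.1184, 0.1624]
tool_rot: [[-0.003, 1.0, 0.001], [1.0, 0.003, -0.0], [-0.0, 0.001, -1.0]]
ft_force: [-0.6, -0.4, -1.2]
grip_width: 0.0399
gripper_force: 41.1
```

```bash
python3 - <<'E'
from fit import *
d=get_image("top");cv2.imwrite("pics/top1.png",d["img"][:,:,::-1]);np.savez("top1.npz",**d);T=cloud(d)
s=get_image("scene");np.savez("scene1.npz",**s);S=cloud(s);cv2.imwrite("pics/scene1.png",s["img"][:,:,::-1])
print(env.observe()["position"],env.observe()["grip_width"])
for W in(T,S):
    p=pts(W,(.378,-.315),.05,.014,.06); print(len(p),p.min(0),p.max(0))
L=np.vstack([pts(T,(.378,-.315),.05,.014,.06),pts(S,(.378,-.315),.05,.014,.06)])
def res(x):
    c,s=np.cos(x[3]),np.sin(x[3]);d=L-x[:3];a=d[:,0]*c+d[:,1]*s;b=-d[:,0]*s+d[:,1]*c
    return (np.sqrt((a/.0355)**2+(b/.0265)**2+(d[:,2]/.0255)**2)-1)*.027
f=least_squares(res,[.37,-.315,.0255,0],loss="soft_l1",f_scale=.002);print(f.x.round(4),f.cost)
# held jar
for n,W in(("T",T),("S",S)): print(n,circ(W,(.5265,-.1205),.0205,.1,.155))
E
```

```text
[ 0.52572244 -0.11989762  0.16232902] 0.0398664956812138
341 [ 0.34820431 -0.33832915  0.02049277] [ 0.41404813 -0.2870373   0.055313  ]
354 [ 0.34164238 -0.34090197  0.01430767] [ 0.39255953 -0.28921634  0.0530753 ]
[ 0.3808 -0.3137  0.0248 -0.0722] 0.0010241846178938084
T None
S (array([ 0.5251, -0.121 ]), 253)
```

Request:
step_arm(targets=[[[0,0,0.07],[0,0,0]],[[0,0,0.15],[0,0,0]],[[0,0,0.22],[0,0,0]],[[0,0,0.26],[0,0,0]],[[0,0,0.28],[0,0,0]],[[0,0,0.29],[0,0,0]],[[0,0,0.298],[0,0,0]],[[0,0,0.302],[0,0,0]],[[0,0,0.302],[0,0,0]]])

```text
time_s: 4.45
position: [0.5263, -0.1203, 0.0723]
tool_rot: [[-0.0, 1.0, 0.001], [1.0, 0.0, -0.0], [-0.0, 0.001, -1.0]]
ft_force: [-0.2, 0.2, -1.4]
grip_width: 0.04
gripper_force: 41.1
```

Request:
step_arm(targets=[[[0,0,0.004],[0,0,0]],[[0,0,0.004],[0,0,0]],[[0,0,0.004],[0,0,0]]])

```text
time_s: 4.7
position: [0.5265, -0.1203, 0.0715]
tool_rot: [[-0.0, 1.0, 0.001], [1.0, 0.0, -0.001], [-0.001, 0.001, -1.0]]
ft_force: [-0.4, 0.0, 5.2]
grip_width: 0.0402
gripper_force: 41.5
```

Request:
step_arm(targets=[[[0,0,0],[0,0,0]],[[0,0,0],[0,0,0]],[[0,0,0],[0,0,0]],[[0,0,0],[0,0,0]],[[0,0,0],[0,0,0]],[[0,0,-0.05],[0,0,0]],[[0,0,-0.15],[0,0,0]],[[0,0,-0.27],[0,0,0]],[[0,0,-0.4],[0,0,0]],[[0,0,-0.4],[0,0,0]]], jaw=60)

```text
time_s: 5.53
position: [0.5286, -0.1211, 0.1976]
tool_rot: [[-0.0, 1.0, 0.011], [1.0, 0.0, -0.005], [-0.005, 0.011, -1.0]]
ft_force: [0.7, -0.6, 0.3]
grip_width: 0.0598
gripper_force: 0.0
```

Request:
step_arm(targets=[[[-0.1,-0.08,0],[0,0,-0.15]],[[-0.22,-0.17,0],[0,0,-0.3]],[[-0.35,-0.27,0],[0,0,-0.45]],[[-0.47,-0.36,0],[0,0,-0.6]],[[-0.58,-0.44,0],[0,0,-0.75]],[[-0.645,-0.485,0],[0,0,-0.9]],[[-0.645,-0.485,0],[0,0,-1]],[[-0.645,-0.485,0],[0,0,-1]],[[-0.645,-0.485,0],[0,0,-1]]], jaw=82)

```text
time_s: 6.28
position: [0.3801, -0.3143, 0.1903]
tool_rot: [[-0.705, 0.709, 0.0], [0.709, 0.705, 0.0], [0.0, 0.0, -1.0]]
ft_force: [0.2, 0.9, 0.5]
grip_width: 0.0819
gripper_force: 0.0
```

Request:
step_arm(targets=[[[0,0,0],[0,0,-0.15]],[[0,0,0],[0,0,-0.3]],[[0,0,0],[0,0,-0.45]],[[0,0,0],[0,0,-0.6]],[[0,0,0],[0,0,-0.75]],[[0,0,0],[0,0,-0.844]],[[0,0,0],[0,0,-0.844]],[[0,0,0],[0,0,-0.844]]])

```text
time_s: 6.95
position: [0.3812, -0.3128, 0.1905]
tool_rot: [[-0.992, 0.124, 0.0], [0.124, 0.992, 0.0], [0.0, 0.0, -1.0]]
ft_force: [0.3, -0.3, -0.1]
grip_width: 0.0823
gripper_force: 0.0
```

```bash
python3 - <<'E'
from fit import *
print(env.observe()["position"],env.observe()["tool_rot"].round(3))
T=cloud(get_image("top"));S=cloud(get_image("scene"))
for W in(T,S): print(circ(W,(.5265,-.1205),.0205,.04,.095),top(W,(.5265,-.1205),.0205,.1,.13))
E
```

```text
[ 0.38122009 -0.31283032  0.19045128] [[-0.992  0.124  0.   ]
 [ 0.124  0.992  0.   ]
 [ 0.     0.    -1.   ]]
(array([ 0.5273, -0.1206]), 77) (array([ 0.5258, -0.1194,  0.1117]), array([ 0.5264, -0.1199]), 0.0206)
(array([ 0.5251, -0.122 ]), 250) (array([ 0.5183, -0.1235,  0.1103]), array([ 0.524 , -0.1207]), 0.0229)
```

View pics/top1.png

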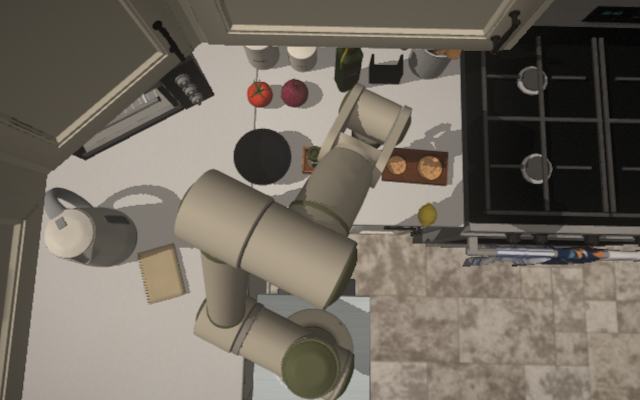

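Request:
step_arm(targets=[[[0,0,0.1],[0,0,0]],[[0,0,0.22],[0,0,0]],[[0,0,0.34],[0,0,0]],[[0,0,0.44],[0,0,0]],[[0,0,0.53],[0,0,0]],[[0,0,0.58],[0,0,0]],[[0,0,0.6],[0,0,0]],[[0,0,0.6],[0,0,0]]])

```text
time_s: 7.72
position: [0.3805, -0.3132, 0.0096]
tool_rot: [[-0.992, 0.123, -0.001], [0.123, 0.992, 0.002], [0.002, 0.002, -1.0]]
ft_force: [-0.9, -0.2, -0.4]
grip_width: 0.0818
gripper_force: 0.0
```

Request:
step_arm(targets=[[[0,0,0],[0,0,0]],[[0,0,0],[0,0,0]],[[0,0,0],[0,0,0]],[[0,0,0],[0,0,0]],[[0,0,0],[0,0,0]],[[0,0,0],[0,0,0]],[[0,0,0],[0,0,0]],[[0,0,0],[0,0,0]]], jaw=45, grip_force=30)

```text
time_s: 8.38
position: [0.3812, -0.3143, 0.0121]
tool_rot: [[-0.993, 0.122, 0.002], [0.122, 0.993, -0.003], [-0.002, -0.002, -1.0]]
ft_force: [-0.6, 1.4, 7.2]
grip_width: 0.0497
gripper_force: 29.9
```

Request:
step_arm(targets=[[[0,0,-0.05],[0,0,0]],[[0,0,-0.12],[0,0,0]],[[0,0,-0.22],[0,0,0]],[[0,0,-0.33],[0,0,0]],[[0,0,-0.43],[0,0,0]],[[0,0,-0.5],[0,0,0]],[[0,0,-0.5],[0,0,0]]])

```text
time_s: 8.97
position: [0.3818, -0.315, 0.1656]
tool_rot: [[-0.993, 0.122, 0.006], [0.122, 0.993, -0.008], [-0.007, -0.007, -1.0]]
ft_force: [0.1, -1.1, -0.2]
grip_width: 0.0498
gripper_force: 31.4
```

Request:
step_arm(targets=[[[-0.015,0.08,0],[0,0,0]],[[-0.03,0.18,0],[0,0,0]],[[-0.055,0.3,0],[0,0,0]],[[-0.075,0.42,0],[0,0,0]],[[-0.1,0.54,0],[0,0,0]],[[-0.125,0.66,0],[0,0,0]],[[-0.149,0.803,0],[0,0,0]]])

```text
time_s: 9.55
position: [0.454, -0.0804, 0.1604]
tool_rot: [[-0.992, 0.123, 0.0], [0.123, 0.992, -0.0], [-0.0, -0.0, -1.0]]
ft_force: [0.4, -0.3, 0.2]
grip_width: 0.0498
gripper_force: 31.5
```

Request:
step_arm(targets=[[[-0.025,0.12,0],[0,0,0]],[[-0.05,0.24,0],[0,0,0]],[[-0.075,0.36,0],[0,0,0]],[[-0.1,0.48,0],[0,0,0]],[[-0.12,0.6,0],[0,0,0]],[[-0.135,0.7,0],[0,0,0]],[[-0.149,0.78,0],[0,0,0]],[[-0.149,0.802,0],[0,0,0]],[[-0.149,0.802,0],[0,0,0]]])

```text
time_s: 10.3
position: [0.5273, 0.153, 0.16]
tool_rot: [[-0.993, 0.12, -0.001], [0.12, 0.993, 0.0], [0.001, -0.0, -1.0]]
ft_force: [-0.3, 0.5, -0.5]
grip_width: 0.0498
gripper_force: 31.5
```

```bash
python3 - <<'E'
from fit import *
o=env.observe();print(o["position"],o["grip_width"],o["tool_rot"].round(3))
d=get_image("scene");cv2.imwrite("pics/scene2.png",d["img"][:,:,::-1])
S=cloud(d); p=pts(S,(.529,.153),.045,.1,.22); c=d["img"].reshape(-1,3).astype(int)
W=S.reshape(-1,3);y=(c[:,0]>120)&(c[:,1]>100)&(c[:,2]<60)&(W[:,1]>.05)&(W[:,1]<.25)&(W[:,2]>.08)
print(y.sum(),W[y].min(0),W[y].max(0))
E
```

```text
[0.52725862 0.15298267 0.16004057] 0.04978290493794018 [[-0.993  0.12  -0.001]
 [ 0.12   0.993  0.   ]
 [ 0.001 -0.    -1.   ]]
214 [0.36614268 0.132076   0.08003732] [0.53454249 0.1949455  0.20051636]
```

Request:
step_arm(targets=[[[0,0,0.06],[0,0,0]],[[0,0,0.14],[0,0,0]],[[0,0,0.23],[0,0,0]],[[0,0,0.31],[0,0,0]],[[0,0,0.37],[0,0,0]],[[0,0,0.41],[0,0,0]],[[0,0,0.43],[0,0,0]],[[0,0,0.443],[0,0,0]],[[0,0,0.443],[0,0,0]]])

```text
time_s: 11.1
position: [0.5275, 0.1508, 0.0275]
tool_rot: [[-0.992, 0.123, -0.0], [0.123, 0.992, -0.0], [0.0, -0.0, -1.0]]
ft_force: [0.6, 0.1, -0.3]
grip_width: 0.0499
gripper_force: 31.5
```

Request:
step_arm(targets=[[[0,0,0.01],[0,0,0]],[[0,0,0.01],[0,0,0]],[[0,0,0.01],[0,0,0]]])

```text
time_s: 11.35
position: [0.5278, 0.1516, 0.0251]
tool_rot: [[-0.993, 0.122, 0.001], [0.122, 0.993, 0.0], [-0.001, 0.0, -1.0]]
ft_force: [-0.0, 0.6, -0.6]
grip_width: 0.0499
gripper_force: 31.5
```

Request:
step_arm(targets=[[[0,0,0],[0,0,0]],[[0,0,0],[0,0,0]],[[0,0,0],[0,0,0]],[[0,0,0],[0,0,0]],[[0,0,-0.04],[0,0,0]],[[0,0,-0.1],[0,0,0]],[[0,0,-0.2],[0,0,0]],[[0,0,-0.32],[0,0,0]],[[0,0,-0.45],[0,0,0]],[[0,0,-0.55],[0,0,0]]], jaw=58)

```text
time_s: 12.18
position: [0.5278, 0.1517, 0.1927]
tool_rot: [[-0.993, 0.122, 0.002], [0.122, 0.993, 0.0], [-0.002, 0.0, -1.0]]
ft_force: [0.8, -0.1, -0.3]
grip_width: 0.0582
gripper_force: 0.0
```

Request:
step_arm(targets=[[[0.06,0.06,0],[0,0,0.15]],[[0.14,0.14,0],[0,0,0.3]],[[0.23,0.23,0],[0,0,0.45]],[[0.32,0.31,0],[0,0,0.6]],[[0.4,0.39,0],[0,0,0.75]],[[0.462,0.453,0],[0,0,0.9]],[[0.462,0.453,0],[0,0,1]],[[0.462,0.453,0],[0,0,1]]], jaw=75)

```text
time_s: 12.85
position: [0.4057, 0.3044, 0.1898]
tool_rot: [[-0.616, 0.788, 0.0], [0.788, 0.616, 0.0], [-0.0, 0.0, -1.0]]
ft_force: [-0.1, -0.3, -0.7]
grip_width: 0.075
gripper_force: 0.0
```

Request:
step_arm(targets=[[[0,0,0],[0,0,0.15]],[[0,0,0],[0,0,0.3]],[[0,0,0],[0,0,0.45]],[[0,0,0],[0,0,0.6]],[[0,0,0],[0,0,0.75]],[[0,0,0],[0,0,0.844]],[[0,0,0],[0,0,0.844]],[[0,0,0],[0,0,0.844]]])

```text
time_s: 13.52
position: [0.407, 0.3029, 0.1896]
tool_rot: [[-0.004, 1.0, 0.0], [1.0, 0.004, -0.0], [-0.0, 0.0, -1.0]]
ft_force: [0.0, -0.6, -1.4]
grip_width: 0.0749
gripper_force: 0.0
```

```bash
python3 - <<'E'
from fit import *
o=env.observe();print(o["position"],o["tool_rot"].round(3))
d=get_image("top");cv2.imwrite("pics/top3.png",d["img"][:,:,::-1]);T=cloud(d)
c=d["img"].reshape(-1,3).astype(int);W=T.reshape(-1,3)
y=(c[:,0]>90)&(c[:,1]>70)&(c[:,2]<60)&(np.hypot(W[:,0]-.529,W[:,1]-.153)<.07)
print(y.sum(),W[y].mean(0),W[y].max(0))
E
```

```text
[0.407032   0.30293618 0.18961436] [[-0.004  1.     0.   ]
 [ 1.     0.004 -0.   ]
 [-0.     0.    -1.   ]]
179 [0.52505626 0.14865764 0.04803   ] [0.56127995 0.17703026 0.06070407]
```

Request:
step_arm(targets=[[[0.003,0,0.08],[0,0,0]],[[0.003,0,0.17],[0,0,0]],[[0.003,0,0.27],[0,0,0]],[[0.003,0,0.35],[0,0,0]],[[0.003,0,0.4],[0,0,0]],[[0.003,0,0.425],[0,0,0]],[[0.003,0,0.425],[0,0,0]]])

```text
time_s: 14.15
position: [0.4063, 0.3039, 0.0609]
tool_rot: [[-0.002, 1.0, -0.002], [1.0, 0.002, -0.001], [-0.001, -0.002, -1.0]]
ft_force: [-0.4, 0.6, -0.8]
grip_width: 0.0748
gripper_force: 0.0
```

Request:
step_arm(targets=[[[0,0,0],[0,0,0]],[[0,0,0],[0,0,0]],[[0,0,0],[0,0,0]],[[0,0,0],[0,0,0]],[[0,0,0],[0,0,0]],[[0,0,0],[0,0,0]],[[0,0,0],[0,0,0]],[[0,0,0],[0,0,0]]], jaw=30, grip_force=40)

```text
time_s: 14.82
position: [0.4073, 0.3046, 0.0633]
tool_rot: [[-0.001, 1.0, 0.002], [1.0, 0.001, 0.001], [0.001, 0.002, -1.0]]
ft_force: [0.4, -0.3, 7.2]
grip_width: 0.0401
gripper_force: 39.8
```

Request:
step_arm(targets=[[[0,0,-0.05],[0,0,0]],[[0,0,-0.12],[0,0,0]],[[0,0,-0.22],[0,0,0]],[[0,0,-0.33],[0,0,0]],[[0,0,-0.44],[0,0,0]],[[0,0,-0.54],[0,0,0]],[[0,0,-0.62],[0,0,0]],[[0,0,-0.62],[0,0,0]]])

```text
time_s: 15.48
position: [0.4079, 0.305, 0.2533]
tool_rot: [[-0.001, 1.0, 0.009], [1.0, 0.001, 0.004], [0.004, 0.009, -1.0]]
ft_force: [-0.3, 0.1, -1.5]
grip_width: 0.0397
gripper_force: 40.6
```

Request:
step_arm(targets=[[[-0.04,0.01,0],[0,0,0]],[[-0.1,0.03,0],[0,0,0]],[[-0.19,0.06,0],[0,0,0]],[[-0.3,0.1,0],[0,0,0]],[[-0.4,0.135,0],[0,0,0]],[[-0.5,0.17,0],[0,0,0]],[[-0.6,0.2,0],[0,0,0]]])

```text
time_s: 16.07
position: [0.4663, 0.1221, 0.2467]
tool_rot: [[-0.0, 1.0, -0.003], [1.0, 0.0, -0.0], [-0.0, -0.003, -1.0]]
ft_force: [-0.2, 0.8, -0.8]
grip_width: 0.0398
gripper_force: 40.6
```

Request:
step_arm(targets=[[[-0.1,0.035,0],[0,0,0]],[[-0.2,0.07,0],[0,0,0]],[[-0.31,0.105,0],[0,0,0]],[[-0.42,0.14,0],[0,0,0]],[[-0.51,0.17,0],[0,0,0]],[[-0.57,0.19,0],[0,0,0]],[[-0.6,0.202,0],[0,0,0]],[[-0.6,0.202,0],[0,0,0]],[[-0.6,0.202,0],[0,0,0]]])

```text
time_s: 16.82
position: [0.5268, -0.0554, 0.2474]
tool_rot: [[0.0, 1.0, -0.002], [1.0, -0.0, 0.001], [0.001, -0.002, -1.0]]
ft_force: [0.6, -0.2, -0.5]
grip_width: 0.0397
gripper_force: 40.6
```

```bash
python3 - <<'E'
from fit import *
o=env.observe();print(o["position"],o["tool_rot"].round(3),o["grip_width"])
S=cloud(get_image("scene"));print(circ(S,(.528,-.0565),.0205,.19,.23))
E
```

```text
[ 0.52675124 -0.05536263  0.24735295] [[ 0.     1.    -0.002]
 [ 1.    -0.     0.001]
 [ 0.001 -0.002 -1.   ]] 0.03967795181045958
(array([ 0.5245, -0.0566]), 206)
```

Request:
step_arm(targets=[[[0,0.003,0.08],[0,0,0]],[[0,0.003,0.18],[0,0,0]],[[0,0.003,0.29],[0,0,0]],[[0,0.003,0.39],[0,0,0]],[[0,0.003,0.48],[0,0,0]],[[0,0.003,0.54],[0,0,0]],[[0,0.003,0.567],[0,0,0]],[[0,0.003,0.576],[0,0,0]],[[0,0.003,0.582],[0,0,0]],[[0,0.003,0.584],[0,0,0]]])

```text
time_s: 17.7
position: [0.5287, -0.0554, 0.0739]
tool_rot: [[-0.001, 1.0, 0.002], [1.0, 0.001, -0.001], [-0.001, 0.002, -1.0]]
ft_force: [-0.1, -0.5, -1.7]
grip_width: 0.04
gripper_force: 40.7
```

Request:
step_arm(targets=[[[0,0,0.002],[0,0,0]],[[0,0,0.004],[0,0,0]],[[0,0,0.004],[0,0,0]]])

```text
time_s: 17.95
position: [0.5285, -0.0557, 0.0723]
tool_rot: [[-0.0, 1.0, 0.001], [1.0, 0.0, -0.0], [-0.0, 0.001, -1.0]]
ft_force: [-0.3, 0.3, -1.7]
grip_width: 0.04
gripper_force: 40.7
```

Request:
step_arm(targets=[[[0,0,0.004],[0,0,0]],[[0,0,0.004],[0,0,0]],[[0,0,0.004],[0,0,0]]])

```text
time_s: 18.2
position: [0.5286, -0.0558, 0.0713]
tool_rot: [[-0.0, 1.0, 0.001], [1.0, 0.0, -0.0], [-0.0, 0.001, -1.0]]
ft_force: [-0.7, 0.9, 5.9]
grip_width: 0.0398
gripper_force: 41.0
```

Request:
step_arm(targets=[[[0,0,0],[0,0,0]],[[0,0,0],[0,0,0]],[[0,0,0],[0,0,0]],[[0,0,0],[0,0,0]],[[0,0,0],[0,0,0]],[[0,0,-0.05],[0,0,0]],[[0,0,-0.15],[0,0,0]],[[0,0,-0.27],[0,0,0]],[[0,0,-0.4],[0,0,0]],[[0,0,-0.5],[0,0,0]]], jaw=60)

```text
time_s: 19.03
position: [0.5284, -0.0557, 0.2235]
tool_rot: [[-0.0, 1.0, 0.002], [1.0, 0.0, -0.001], [-0.001, 0.002, -1.0]]
ft_force: [1.1, -0.1, 0.1]
grip_width: 0.0603
gripper_force: 0.0
```

Request:
step_arm(targets=[[[0.05,-0.03,-0.05],[0,0,0]],[[0.14,-0.09,-0.05],[0,0,0]],[[0.25,-0.16,-0.05],[0,0,0]],[[0.36,-0.23,-0.05],[0,0,0]],[[0.47,-0.3,-0.05],[0,0,0]],[[0.593,-0.375,-0.05],[0,0,0]]], jaw=75)

```text
time_s: 19.53
position: [0.4152, 0.1219, 0.2355]
tool_rot: [[0.001, 1.0, 0.0], [1.0, -0.001, 0.0], [0.0, 0.0, -1.0]]
ft_force: [1.7, 1.0, 0.1]
grip_width: 0.0749
gripper_force: 0.0
```

Request:
step_arm(targets=[[[0.11,-0.07,0],[0,0,0]],[[0.22,-0.14,0],[0,0,0]],[[0.33,-0.21,0],[0,0,0]],[[0.43,-0.27,0],[0,0,0]],[[0.52,-0.33,0],[0,0,0]],[[0.593,-0.375,0],[0,0,0]],[[0.593,-0.375,0],[0,0,0]],[[0.593,-0.375,0],[0,0,0]]])

```text
time_s: 20.2
position: [0.3033, 0.2994, 0.2355]
tool_rot: [[-0.003, 1.0, 0.0], [1.0, 0.003, -0.0], [-0.0, 0.0, -1.0]]
ft_force: [0.5, -0.6, -0.3]
grip_width: 0.0751
gripper_force: 0.0
```

```bash
python3 - <<'E'
from fit import *
o=env.observe();print(o["position"],o["tool_rot"].round(3))
d=get_image("top");cv2.imwrite("pics/top4.png",d["img"][:,:,::-1]);T=cloud(d);S=cloud(get_image("scene"))
for W in(T,S):
    print(circ(W,(.528,-.0565),.0205,.06,.095),top(W,(.528,-.0565),.0205,.1,.13))
    print(circ(W,(.304,.3),.022,.02,.068),circ(W,(.395,.185),.0245,.128,.152))
E
```

```text
[0.30328388 0.29935751 0.23549105] [[-0.003  1.     0.   ]
 [ 1.     0.003 -0.   ]
 [-0.     0.    -1.   ]]
(array([ 0.5298, -0.0553]), 45) (array([ 0.5277, -0.0553,  0.112 ]), array([ 0.5287, -0.0553]), 0.0207)
(array([0.3044, 0.3035]), 99) (array([0.3966, 0.1856]), 152)
(array([ 0.5277, -0.0572]), 148) (array([ 0.5191, -0.0598,  0.1106]), array([ 0.5251, -0.0627]), 0.0248)
(array([0.3036, 0.2998]), 225) (array([0.394 , 0.1835]), 154)
```

View pics/top4.png

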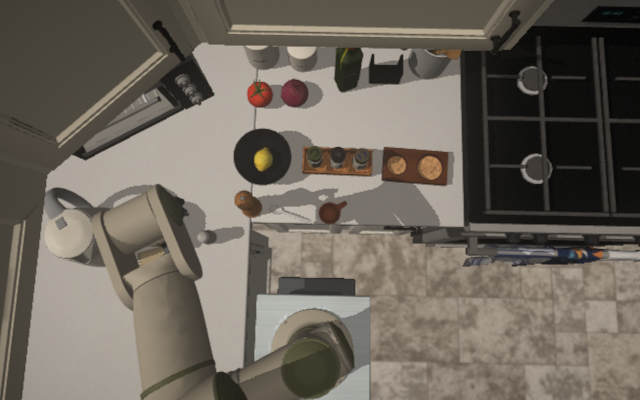

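Request:
step_arm(targets=[[[0.003,0,0.08],[0,0,0]],[[0.003,0,0.18],[0,0,0]],[[0.003,0,0.3],[0,0,0]],[[0.003,0,0.42],[0,0,0]],[[0.003,0,0.53],[0,0,0]],[[0.003,0,0.61],[0,0,0]],[[0.003,0,0.65],[0,0,0]],[[0.003,0,0.66],[0,0,0]],[[0.003,0,0.66],[0,0,0]]])

```text
time_s: 21.05
position: [0.3044, 0.2989, 0.0371]
tool_rot: [[0.001, 1.0, -0.001], [1.0, -0.001, -0.001], [-0.001, -0.001, -1.0]]
ft_force: [-0.9, -0.7, 0.2]
grip_width: 0.0745
gripper_force: 0.0
```

Request:
step_arm(targets=[[[0,0,0],[0,0,0]],[[0,0,0],[0,0,0]],[[0,0,0],[0,0,0]],[[0,0,0],[0,0,0]],[[0,0,0],[0,0,0]],[[0,0,0],[0,0,0]],[[0,0,0],[0,0,0]],[[0,0,0],[0,0,0]]], jaw=33, grip_force=40)

```text
time_s: 21.72
position: [0.3045, 0.2999, 0.0387]
tool_rot: [[-0.0, 1.0, 0.002], [1.0, 0.0, 0.001], [0.001, 0.002, -1.0]]
ft_force: [-1.1, -0.6, 8.6]
grip_width: 0.0358
gripper_force: 39.1
```

Request:
step_arm(targets=[[[0,0,-0.05],[0,0,0]],[[0,0,-0.12],[0,0,0]],[[0,0,-0.22],[0,0,0]],[[0,0,-0.33],[0,0,0]],[[0,0,-0.44],[0,0,0]],[[0,0,-0.54],[0,0,0]],[[0,0,-0.64],[0,0,0]],[[0,0,-0.68],[0,0,0]],[[0,0,-0.68],[0,0,0]]])

```text
time_s: 22.47
position: [0.3046, 0.3001, 0.2446]
tool_rot: [[-0.001, 1.0, 0.006], [1.0, 0.001, 0.003], [0.003, 0.006, -1.0]]
ft_force: [-0.2, 0.0, -1.1]
grip_width: 0.036
gripper_force: 40.2
```

```bash
python3 - <<'E'
from fit import *
o=env.observe();print(o["position"],o["grip_width"])
d=get_image("scene");S=cloud(d);im=d["img"][:,:,::-1]
K=np.array(d["intrinsics"]);p=cv2.projectPoints(np.array([o["position"]]),np.array(d["rvec"],float),np.array(d["tvec"],float),K,None)[0].ravel();print(p)
u,v=p.astype(int);cv2.imwrite("pics/c5.png",cv2.resize(im[max(0,v-70):v+70,max(0,u-70):u+70],None,fx=4,fy=4))
q=S[v-40:v+50,u-30:u+30].reshape(-1,3)
q=q[np.hypot(q[:,0]-.305,q[:,1]-.3)<.04]
for z in np.arange(.18,.27,.01):
    r=q[abs(q[:,2]-z)<.005]
    if len(r)>4: print(round(z,3),len(r),r.min(0).round(3),r.max(0).round(3),circ(S,(.3046,.3),.022,z-.005,z+.005))
E
```

```text
[0.30464124 0.30009949 0.24464191] 0.03599949724622627
[209.22265118 127.01553285]
0.21 34 [0.281 0.277 0.206] [0.31  0.311 0.214] (array([0.3055, 0.2997]), 34)
0.22 51 [0.28  0.275 0.215] [0.308 0.308 0.225] (array([0.3044, 0.299 ]), 51)
0.23 57 [0.279 0.275 0.225] [0.309 0.31  0.235] (array([0.3035, 0.2984]), 57)
0.24 59 [0.279 0.273 0.235] [0.313 0.309 0.245] (array([0.3034, 0.2979]), 59)
0.25 62 [0.272 0.275 0.245] [0.33  0.307 0.255] (array([0.3007, 0.3006]), 62)
0.26 77 [0.268 0.278 0.255] [0.333 0.305 0.265] (array([0.2986, 0.3028]), 72)
0.27 75 [0.268 0.28  0.265] [0.328 0.309 0.275] (array([0.299 , 0.3044]), 64)
```

View pics/c5.png

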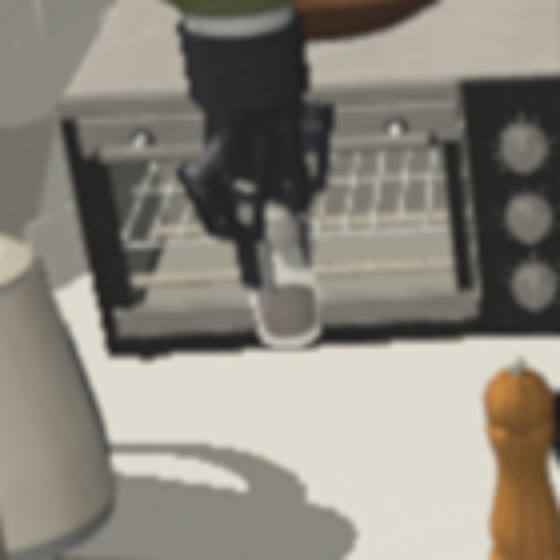

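Request:
step_arm(targets=[[[-0.04,0.015,0],[0,0,0]],[[-0.11,0.045,0],[0,0,0]],[[-0.2,0.083,0],[0,0,0]],[[-0.31,0.13,0],[0,0,0]],[[-0.43,0.18,0],[0,0,0]],[[-0.55,0.23,0],[0,0,0]],[[-0.67,0.28,0],[0,0,0]],[[-0.79,0.33,0],[0,0,0]],[[-0.883,0.368,0],[0,0,0]]])

```text
time_s: 23.27
position: [0.4144, 0.0323, 0.2401]
tool_rot: [[0.001, 1.0, -0.002], [1.0, -0.001, 0.0], [0.0, -0.002, -1.0]]
ft_force: [0.1, -0.2, -1.2]
grip_width: 0.0361
gripper_force: 40.2
```

Request:
step_arm(targets=[[[-0.12,0.05,0],[0,0,0]],[[-0.24,0.1,0],[0,0,0]],[[-0.36,0.15,0],[0,0,0]],[[-0.48,0.2,0],[0,0,0]],[[-0.6,0.25,0],[0,0,0]],[[-0.71,0.3,0],[0,0,0]],[[-0.8,0.335,0],[0,0,0]],[[-0.86,0.36,0],[0,0,0]],[[-0.883,0.368,0],[0,0,0]],[[-0.883,0.368,0],[0,0,0]]])

```text
time_s: 24.1
position: [0.5246, -0.231, 0.2395]
tool_rot: [[0.001, 1.0, -0.003], [1.0, -0.001, 0.002], [0.002, -0.003, -1.0]]
ft_force: [-0.2, 0.1, -0.6]
grip_width: 0.036
gripper_force: 40.2
```

```bash
python3 - <<'E'
from fit import *
o=env.observe();print(o["position"],o["grip_width"])
S=cloud(get_image("scene"));print(circ(S,(.5255,-.23),.022,.205,.24))
E
```

```text
[ 0.52462239 -0.23097915  0.23952162] 0.035953622415626475
(array([ 0.5246, -0.2325]), 195)
```

Request:
step_arm(targets=[[[0.004,0.002,0.1],[0,0,0]],[[0.004,0.002,0.21],[0,0,0]],[[0.004,0.002,0.32],[0,0,0]],[[0.004,0.002,0.43],[0,0,0]],[[0.004,0.002,0.53],[0,0,0]],[[0.004,0.002,0.59],[0,0,0]],[[0.004,0.002,0.62],[0,0,0]],[[0.004,0.002,0.63],[0,0,0]],[[0.004,0.002,0.636],[0,0,0]],[[0.004,0.002,0.638],[0,0,0]]])

```text
time_s: 24.98
position: [0.5259, -0.2288, 0.0512]
tool_rot: [[-0.001, 1.0, 0.002], [1.0, 0.001, -0.001], [-0.001, 0.002, -1.0]]
ft_force: [0.7, 0.7, -1.0]
grip_width: 0.0359
gripper_force: 40.2
```

Request:
step_arm(targets=[[[0,0,0],[0,0,0]],[[0,0,0.003],[0,0,0]],[[0,0,0.003],[0,0,0]]])

```text
time_s: 25.23
position: [0.5257, -0.229, 0.0498]
tool_rot: [[-0.0, 1.0, 0.001], [1.0, 0.0, -0.001], [-0.001, 0.001, -1.0]]
ft_force: [-1.1, -0.7, -1.5]
grip_width: 0.0361
gripper_force: 40.2
```

Request:
step_arm(targets=[[[0,0,0.004],[0,0,0]],[[0,0,0.007],[0,0,0]],[[0,0,0.007],[0,0,0]]])

```text
time_s: 25.48
position: [0.5254, -0.2289, 0.047]
tool_rot: [[-0.0, 1.0, -0.0], [1.0, 0.0, 0.0], [0.0, -0.0, -1.0]]
ft_force: [0.2, 0.0, -0.5]
grip_width: 0.0364
gripper_force: 40.2
```

Request:
step_arm(targets=[[[0,0,0.002],[0,0,0]],[[0,0,0.004],[0,0,0]],[[0,0,0.004],[0,0,0]]])

```text
time_s: 25.73
position: [0.5255, -0.2292, 0.0468]
tool_rot: [[-0.0, 1.0, 0.0], [1.0, 0.0, -0.001], [-0.001, 0.0, -1.0]]
ft_force: [-2.8, 0.5, 6.9]
grip_width: 0.036
gripper_force: 41.5
```

Request:
step_arm(targets=[[[0,0,0],[0,0,0]],[[0,0,0],[0,0,0]],[[0,0,0],[0,0,0]],[[0,0,0],[0,0,0]],[[0,0,0],[0,0,0]],[[0,0,-0.06],[0,0,0]],[[0,0,-0.16],[0,0,0]],[[0,0,-0.28],[0,0,0]],[[0,0,-0.41],[0,0,0]],[[0,0,-0.54],[0,0,0]]], jaw=62)

```text
time_s: 26.57
position: [0.5251, -0.2286, 0.2095]
tool_rot: [[-0.0, 1.0, -0.001], [1.0, 0.0, 0.0], [0.0, -0.001, -1.0]]
ft_force: [0.7, 0.3, -0.1]
grip_width: 0.0619
gripper_force: 0.0
```

Request:
step_arm(targets=[[[0,0,-0.1],[0,0,0]],[[0.08,-0.025,-0.1],[0,0,0]],[[0.19,-0.06,-0.1],[0,0,0]],[[0.31,-0.1,-0.1],[0,0,0]],[[0.43,-0.135,-0.1],[0,0,0]],[[0.55,-0.175,-0.1],[0,0,0]],[[0.69,-0.217,-0.1],[0,0,0]]], jaw=80)

```text
time_s: 27.15
position: [0.4601, -0.0228, 0.2379]
tool_rot: [[0.001, 1.0, 0.0], [1.0, -0.001, -0.0], [-0.0, 0.0, -1.0]]
ft_force: [0.9, 1.0, -0.5]
grip_width: 0.0799
gripper_force: 0.0
```

Request:
step_arm(targets=[[[0.12,-0.035,0],[0,0,0]],[[0.24,-0.075,0],[0,0,0]],[[0.36,-0.11,0],[0,0,0]],[[0.48,-0.15,0],[0,0,0]],[[0.58,-0.18,0],[0,0,0]],[[0.65,-0.2,0],[0,0,0]],[[0.691,-0.216,0],[0,0,0]],[[0.691,-0.216,0],[0,0,0]],[[0.691,-0.216,0],[0,0,0]]])

```text
time_s: 27.9
position: [0.396, 0.1834, 0.2379]
tool_rot: [[-0.002, 1.0, 0.0], [1.0, 0.002, -0.0], [-0.0, 0.0, -1.0]]
ft_force: [0.0, -0.6, 0.5]
grip_width: 0.0799
gripper_force: 0.0
```

```bash
python3 - <<'E'
from fit import *
o=env.observe();print(o["position"],o["grip_width"])
d=get_image("top");T=cloud(d);S=cloud(get_image("scene"))
for W in(T,S): print(circ(W,(.5255,-.23),.022,.03,.06),top(W,(.5255,-.23),.022,.09,.11))
E
```

```text
[0.39596523 0.18343842 0.23792357] 0.07986362701272369
(array([ 0.5279, -0.23  ]), 66) (array([ 0.5235, -0.2266,  0.0944]), array([ 0.5228, -0.2271]), 0.0164)
(array([ 0.5262, -0.2301]), 153) (array([ 0.5177, -0.231 ,  0.0945]), array([ 0.5193, -0.231 ]), 0.0139)
```

Request:
step_arm(targets=[[[0.005,0,0.08],[0,0,0]],[[0.005,0,0.17],[0,0,0]],[[0.005,0,0.26],[0,0,0]],[[0.005,0,0.34],[0,0,0]],[[0.005,0,0.39],[0,0,0]],[[0.005,0,0.407],[0,0,0]],[[0.005,0,0.407],[0,0,0]]])

```text
time_s: 28.58
position: [0.3961, 0.184, 0.1151]
tool_rot: [[0.001, 1.0, -0.002], [1.0, -0.001, -0.0], [-0.0, -0.002, -1.0]]
ft_force: [0.3, 0.2, -0.0]
grip_width: 0.0802
gripper_force: 0.0
```

Request:
step_arm(targets=[[[0,0,0],[0,0,0]],[[0,0,0],[0,0,0]],[[0,0,0],[0,0,0]],[[0,0,0],[0,0,0]],[[0,0,0],[0,0,0]],[[0,0,0],[0,0,0]],[[0,0,0],[0,0,0]],[[0,0,0],[0,0,0]]], jaw=38, grip_force=50)

```text
time_s: 29.25
position: [0.3966, 0.185, 0.1172]
tool_rot: [[-0.0, 1.0, 0.002], [1.0, 0.0, 0.001], [0.001, 0.002, -1.0]]
ft_force: [-1.5, 0.5, 8.3]
grip_width: 0.0469
gripper_force: 49.9
```

Request:
step_arm(targets=[[[0,0,-0.04],[0,0,0]],[[0,0,-0.1],[0,0,0]],[[0,0,-0.18],[0,0,0]],[[0,0,-0.28],[0,0,0]],[[0,0,-0.38],[0,0,0]],[[0,0,-0.45],[0,0,0]],[[0,0,-0.48],[0,0,0]],[[0,0,-0.48],[0,0,0]]])

```text
time_s: 29.92
position: [0.3967, 0.1849, 0.2624]
tool_rot: [[-0.0, 1.0, 0.005], [1.0, 0.0, 0.001], [0.001, 0.005, -1.0]]
ft_force: [0.1, -0.7, -1.1]
grip_width: 0.0465
gripper_force: 51.6
```

```bash
python3 - <<'E'
from fit import *
o=env.observe();print(o["position"],o["grip_width"])
d=get_image("scene");S=cloud(d);im=d["img"][:,:,::-1]
u,v=cv2.projectPoints(np.array([o["position"]]),np.array(d["rvec"],float),np.array(d["tvec"],float),np.array(d["intrinsics"]),None)[0].ravel().astype(int)
cv2.imwrite("pics/c6.png",cv2.resize(im[max(0,v-60):v+100,max(0,u-80):u+80],None,fx=3,fy=3))
E
```

```text
[0.39672981 0.18493371 0.26240683] 0.046489361185351484
```

View pics/c6.png

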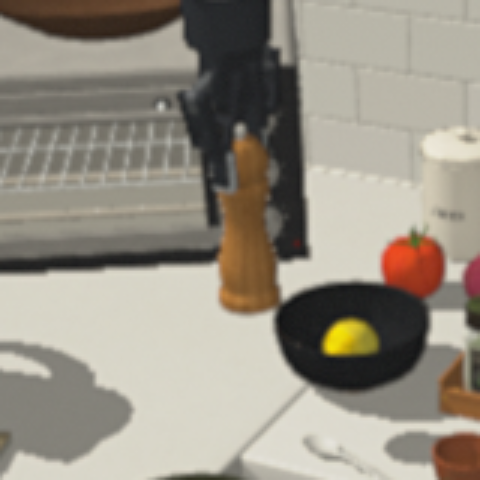

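The crop shows the mill held upright by its head (245,230), and the lemon in the bowl (350,340).

Request:
step_arm(targets=[[[-0.03,0.007,0],[0,0,0]],[[-0.08,0.02,0],[0,0,0]],[[-0.16,0.038,0],[0,0,0]],[[-0.26,0.062,0],[0,0,0]],[[-0.37,0.09,0],[0,0,0]],[[-0.49,0.118,0],[0,0,0]],[[-0.61,0.147,0],[0,0,0]],[[-0.73,0.175,0],[0,0,0]],[[-0.853,0.205,0],[0,0,0]]])

```text
time_s: 30.72
position: [0.4571, -0.0733, 0.2587]
tool_rot: [[-0.0, 1.0, -0.002], [1.0, 0.0, 0.001], [0.001, -0.002, -1.0]]
ft_force: [1.7, 0.3, -1.8]
grip_width: 0.0464
gripper_force: 51.6
```

Request:
step_arm(targets=[[[-0.12,0.03,0],[0,0,0]],[[-0.24,0.06,0],[0,0,0]],[[-0.36,0.087,0],[0,0,0]],[[-0.48,0.115,0],[0,0,0]],[[-0.59,0.14,0],[0,0,0]],[[-0.69,0.165,0],[0,0,0]],[[-0.77,0.185,0],[0,0,0]],[[-0.83,0.2,0],[0,0,0]],[[-0.853,0.205,0],[0,0,0]],[[-0.853,0.205,0],[0,0,0]]])

```text
time_s: 31.55
position: [0.5186, -0.3284, 0.258]
tool_rot: [[0.001, 1.0, -0.002], [1.0, -0.001, 0.002], [0.002, -0.002, -1.0]]
ft_force: [0.7, -0.4, -0.9]
grip_width: 0.0466
gripper_force: 51.6
```

```bash
python3 - <<'E'
from fit import *
o=env.observe();print(o["position"],o["grip_width"])
d=get_image("scene");S=cloud(d)
for z in(.15,.16,.17): print(circ(S,(.5195,-.327),.028,z-.005,z+.005))
p=pts(S,(.5195,-.327),.05,.12,.16);print(p[:,2].min())
E
```

```text
[ 0.51862871 -0.32842066  0.25802563] 0.046589948061473645
(array([ 0.512 , -0.3289]), 89)
(array([ 0.5159, -0.3285]), 83)
(array([ 0.5152, -0.329 ]), 69)
0.13976468301777062
```

Request:
step_arm(targets=[[[0.005,0.007,0.06],[0,0,0]],[[0.005,0.007,0.14],[0,0,0]],[[0.005,0.007,0.23],[0,0,0]],[[0.005,0.007,0.31],[0,0,0]],[[0.005,0.007,0.37],[0,0,0]],[[0.005,0.007,0.4],[0,0,0]],[[0.005,0.007,0.418],[0,0,0]],[[0.005,0.007,0.428],[0,0,0]],[[0.005,0.007,0.432],[0,0,0]],[[0.005,0.007,0.435],[0,0,0]]])

```text
time_s: 32.43
position: [0.5217, -0.3256, 0.1303]
tool_rot: [[-0.001, 1.0, 0.001], [1.0, 0.001, -0.001], [-0.001, 0.001, -1.0]]
ft_force: [0.6, 0.1, -1.8]
grip_width: 0.0464
gripper_force: 51.6
```

Request:
step_arm(targets=[[[0,0,0],[0,0,0]],[[0,0,0.003],[0,0,0]],[[0,0,0.003],[0,0,0]]])

```text
time_s: 32.68
position: [0.5214, -0.3256, 0.1288]
tool_rot: [[-0.0, 1.0, 0.001], [1.0, 0.0, -0.0], [-0.0, 0.001, -1.0]]
ft_force: [-0.1, 0.6, -1.8]
grip_width: 0.0465
gripper_force: 51.6
```

Request:
step_arm(targets=[[[0,0,0.004],[0,0,0]],[[0,0,0.008],[0,0,0]],[[0,0,0.008],[0,0,0]]])

```text
time_s: 32.93
position: [0.5213, -0.3255, 0.1258]
tool_rot: [[-0.0, 1.0, -0.0], [1.0, 0.0, 0.0], [0.0, -0.0, -1.0]]
ft_force: [-0.3, 0.3, -2.6]
grip_width: 0.0464
gripper_force: 51.6
```

Request:
step_arm(targets=[[[0,0,0.002],[0,0,0]],[[0,0,0.004],[0,0,0]],[[0,0,0.004],[0,0,0]]])

```text
time_s: 33.18
position: [0.5214, -0.3257, 0.1254]
tool_rot: [[-0.0, 1.0, 0.0], [1.0, 0.0, -0.001], [-0.001, 0.0, -1.0]]
ft_force: [-2.4, 0.7, 3.8]
grip_width: 0.0464
gripper_force: 52.2
```

Request:
step_arm(targets=[[[0,0,0],[0,0,0]],[[0,0,0],[0,0,0]],[[0,0,0],[0,0,0]],[[0,0,0],[0,0,0]],[[0,0,0],[0,0,0]],[[0,0,0],[0,0,0]],[[0,0,-0.06],[0,0,0]],[[0,0,-0.16],[0,0,0]],[[0,0,-0.28],[0,0,0]],[[0,0,-0.36],[0,0,0]]], jaw=68)

```text
time_s: 34.02
position: [0.5216, -0.3257, 0.2359]
tool_rot: [[-0.0, 1.0, 0.002], [1.0, 0.0, -0.002], [-0.002, 0.002, -1.0]]
ft_force: [-0.3, 0.2, -0.1]
grip_width: 0.0678
gripper_force: 0.0
```

Request:
step_arm(targets=[[[0.15,-0.08,-0.08],[0,0,0]],[[0.3,-0.15,-0.08],[0,0,0]],[[0.45,-0.22,-0.08],[0,0,0]],[[0.6,-0.3,-0.08],[0,0,0]],[[0.8,-0.4,-0.08],[0,0,0]],[[1,-0.5,-0.08],[0,0,0]],[[1,-0.5,-0.08],[0,0,0]],[[1,-0.5,-0.08],[0,0,0]],[[1,-0.5,-0.08],[0,0,0]],[[1,-0.5,-0.08],[0,0,0]]])

```text
time_s: 34.85
position: [0.3703, -0.0238, 0.2574]
tool_rot: [[-0.003, 1.0, 0.001], [1.0, 0.003, -0.0], [-0.0, 0.001, -1.0]]
ft_force: [1.1, -0.2, 0.1]
grip_width: 0.068
gripper_force: 0.0
```

```bash
python3 - <<'E'
from fit import *
d=get_image("top");T=cloud(d);s=get_image("scene");S=cloud(s)
cv2.imwrite("pics/top7.png",d["img"][:,:,::-1]);cv2.imwrite("pics/scene7.png",s["img"][:,:,::-1])
for n,c,r,a,b in(("shaker",(.5255,-.23),.022,.03,.06),("millfoot",(.5195,-.327),.029,.026,.04),("millhead",(.5195,-.327),.0245,.136,.16),("jarE",(.5265,-.1205),.0205,.05,.09),("jarM",(.528,-.0565),.0205,.05,.09),("jarR",(.53,.007),.0205,.05,.09)):
    for W in(T,S): print(n,circ(W,c,r,a,b),top(W,c,r,b,.2))
E
```

```text
shaker (array([ 0.5277, -0.2303]), 64) (array([ 0.5212, -0.2257,  0.0871]), array([ 0.5241, -0.2278]), 0.0183)
shaker (array([ 0.5256, -0.2301]), 144) (array([ 0.5124, -0.232 ,  0.0808]), array([ 0.5181, -0.231 ]), 0.0184)
millfoot (array([ 0.5192, -0.3284]), 26) (array([ 0.5124, -0.3175,  0.1223]), array([ 0.5177, -0.3241]), 0.0272)
millfoot (array([ 0.5194, -0.326 ]), 78) (array([ 0.5013, -0.3291,  0.1078]), array([ 0.5106, -0.3278]), 0.0271)
millhead (array([ 0.5215, -0.3269]), 152) (array([ 0.5186, -0.3241,  0.1654]), array([ 0.5198, -0.3242]), 0.0204)
millhead (array([ 0.5197, -0.3274]), 177) (array([ 0.5116, -0.329 ,  0.1663]), array([ 0.5142, -0.3286]), 0.0187)
jarE (array([ 0.5275, -0.1203]), 53) (array([ 0.5247, -0.1193,  0.1112]), array([ 0.527 , -0.1197]), 0.0212)
jarE (array([ 0.5252, -0.1218]), 184) (array([ 0.5165, -0.1245,  0.1072]), array([ 0.5219, -0.1211]), 0.0225)
jarM (array([ 0.5299, -0.0554]), 32) (array([ 0.5269, -0.0552,  0.111 ]), array([ 0.5287, -0.0555]), 0.0208)
jarM (array([ 0.527 , -0.0565]), 175) (array([ 0.5172, -0.0607,  0.1071]), array([ 0.5242, -0.0564]), 0.0238)
jarR None (array([0.5355, 0.0026, 0.1123]), array([0.5311, 0.006 ]), 0.0196)
jarR (array([0.5288, 0.0052]), 175) (array([0.5189, 0.002 , 0.1069]), array([0.5243, 0.0057]), 0.0229)
```

View pics/scene7.png

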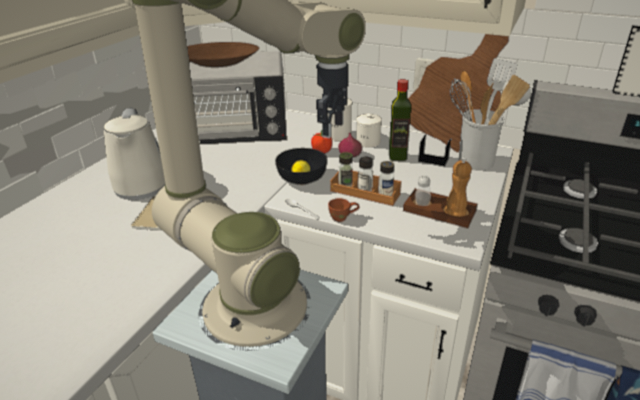

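The scene shows three jars in the rack (345–387,175), the shaker (423,190) and the mill (460,190) upright in the stand, the lemon in the bowl (301,167), the mug unmoved (342,208), and the arm clear of everything. I'm handing it in.

```bash
python3 -c "
from rig import close_job
print(close_job())"
```

```text
the job is handed in; nothing more can be done
None
```

The job is handed in: both jars are in the rack, the mill and shaker are in their wells, and the lemon is in the bowl; the final camera check showed the jars, mill and shaker upright and in place, the mug where it started and the arm clear, but no verdict came back.

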